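# Nest the cooled printed cups into the packing stack

## Task

The printed cups have cooled in the slanted rack: lift out the green one and nest it upright, fully home, in the white cup standing on the black mat, then nest the yellow one in the green one the same way, letting go of both. Lower the cups in gently rather than dropping them, keep the white cup standing where it is, and leave the red misprint in its slot and everything else on the bench alone.

Things in the scene. Friction and masses are not known exactly. Their poses are not given: they have to be found in the camera images.
- white_cup_mid (a point): White cup, grey bands, upright on the mat, loose. Tapered, round, open, 100 mm tall, about 90 g; outside diameter 35 mm at the foot, 66 at the rim; wall 2.5. Inside floor 40 mm above the underside: a same cup put in rests on it, 3 mm play all round, its top 40 mm standing out above the lower rim. Point: on the axis half-way up, 50 mm from foot and rim; z runs from foot to mouth.
- green_cup_mid (a point): Green cup, white bands, same shape as the white cup, loose. Point: on the axis half-way up, 50 mm from foot and rim; z runs from foot to mouth. Starts in any one of the rack's slots, leaning 35 degrees from vertical, mouth up and to the rack's front, its upper 40 mm clear all round.
- yellow_cup_mid (a point): Yellow cup, black bands, same shape as the white cup, loose. Point: on the axis half-way up, 50 mm from foot and rim; z runs from foot to mouth. Starts in any one of the rack's slots, leaning 35 degrees from vertical, mouth up and to the rack's front, its upper 40 mm clear all round.
- red_cup_mid (a point): Red cup, white bands, same shape as the white cup: the misprint that stays. Point: on the axis half-way up, 50 mm from foot and rim; z runs from foot to mouth. Starts in any one of the rack's slots, leaning 35 degrees from vertical, mouth up and to the rack's front, its upper 40 mm clear all round.
- rack: Fixed rack, base 150 x 345 x 8 mm; origin at the centre of its underside, x to its rear, y along the row, z up. Three slots at y = -115, 0, 115 mm: a foot plate and two steel rods under the cup's front. A cup there has its foot centre at x = 20, z = 45 mm, its axis leaning 35 degrees to the rack's -x (front, roughly facing the robot). Cups come out along their own axis.
- mat: Fixed black square rubber mat, 120 x 120 x 4 mm, under the white cup; origin at the centre of its underside.
- tape_roll: Bystander: amber roll of tape lying flat, 100 mm across, 45 mm high; origin at the centre of its underside.
- spatula: Bystander: spatula lying flat at the right of the bench, under 60 mm high; origin under its middle, x along it.
- spray_bottle: Bystander: grey bottle, 60 mm across, 170 mm tall, beyond the rack; origin at the centre of its underside.
- ink_jar: Bystander: white jar with black cap, 70 mm across, 85 mm tall; origin at the centre of its underside.
- pin_tub: Bystander: orange round tub, 80 mm across, 60 mm tall; origin at the centre of its underside.
Things that resemble listed ones, but are neither listed nor needed, are in the scene too. Of the things shaped like the part that bears yellow_cup_mid, the yellow one is meant.

How it is judged (in metres and radians):
On the way, in this order (a step that is already met when the one before it is completed fails the run):
1. the green cup is nested fully home in the upright white cup (angle between white_cup_mid's own z axis and vertical below 0.07 rad and distance of white_cup_mid from where it was at the start of the episode below 0.03 m and z of green_cup_mid in the frame of white_cup_mid between 0.037 and 0.0435 m and horizontal distance between green_cup_mid and white_cup_mid below 0.006 m and angle between green_cup_mid's own z axis and vertical below 0.09 rad), for 0.2 s.
2. the yellow cup is nested fully home in the green one (all of step 1 and z of yellow_cup_mid in the frame of green_cup_mid between 0.037 and 0.0435 m and horizontal distance between yellow_cup_mid and green_cup_mid below 0.006 m and angle between yellow_cup_mid's own z axis and vertical below 0.09 rad), for 0.2 s.
At the end, for the whole second after the job is handed in: One upright stack where the white cup stood (white within 30 mm of its start, 4 degrees of vertical): green in white, yellow in green, each with its middle 37 to 43.5 mm above that of the cup below, within 6 mm sideways, 5 degrees of vertical; all released and at rest (all of step 2 and contact force between the fingers and white_cup below 0.05 N and linear speed of each of white_cup, green_cup, yellow_cup below 0.02 m/s and contact force between the fingers and green_cup below 0.05 N and contact force between the fingers and yellow_cup below 0.05 N); the robot touches nothing.
It fails at once if the green or yellow cup is dropped (faster than 0.75 m/s, a fall of some 30 mm, while the fingers do not touch it) ((linear speed of green_cup above 0.75 m/s and contact force between the fingers and green_cup below 0.05 N) or (linear speed of yellow_cup above 0.75 m/s and contact force between the fingers and yellow_cup below 0.05 N)).
It fails at once if the white cup is tipped by more than 20 degrees or shifted by more than 30 mm (angle between white_cup_mid's own z axis and vertical above 0.35 rad or distance of white_cup_mid from where it was at the start of the episode above 0.03 m).
It fails at once if the red cup is moved by more than 20 mm (distance of red_cup_mid from where it was at the start of the episode above 0.02 m).
It fails at once if another thing on the bench is moved by more than 20 mm (distance of any of tape_roll, spatula, spray_bottle, ink_jar, pin_tub from where it was at the start of the episode above 0.02 m).
It also fails if it takes over 67 s, if anything falls off the work surface, if the arm or the gripper's body presses on something with over 40 N, if the wrist force passes 120 N, or if a joint passes its speed limit or range.

## Robot

A 6-joint arm with a two-finger parallel gripper is mounted at the origin on the work surface. World frame = base frame: x ahead of the robot, y to its left, z up, the work surface at z = 0. Lengths are in m, angles in degrees, forces in N, time in s.
With the tool pointing down it reaches from about 0.3 to 0.775 m from the base axis. Payload 14.6 kg.
Tool frame: the origin (TCP) lies on the centre line of the jaws, within the pads' length; the fingertips stand 14 mm ahead of it and the grasp point (between the pads) lies 5 mm behind it; z points along the fingers, y is the line along which they close (so a half turn about z gives the same grasp; the last joint's range is limited). The gripper opens to 94 mm and grips with 3 to 60 N. Pads are 16 mm wide; open, the fingers measure 119 mm over their backs; the gripper's body (75 mm by 177 mm) begins 78 mm behind the grasp point.
Start: joints at [69.523, 17.183, 87.147, -0, 75.671, -3.816], TCP at [0.158, 0.527, 0.219] pointing down, gripper open.
Joint ranges: [-173.82, 173.82], [-45.26, 126.66], [13.44, 144.39], [-59.66, 239.66], [0, 175.72], [-146.38, 146.38]. Speed limits (degrees/s): [127.2, 127.2, 147.25, 180, 180, 180].

## Interface

Orientations are given as [roll, pitch, yaw] about the fixed x, y, z axes, in that order (R = Rz(yaw) Ry(pitch) Rx(roll)).
In Python, from station import r gives the robot as it stands.
- The arm moves only by the tool apply_moves, never from a script. Its argument "motion" is a list of rows, each a list of 4 numbers: the shift along the tool's x, y, z in m, then the turn about the tool's z in rad. In form: [[x, y, z, turn], ...]. A call has 1 to 12 rows; each row is the pose to reach, as a shift and turn from the pose commanded when the call began, along the tool's axes at that moment; what a row does not reach only later rows make up. A row lasts 1/10 s, in which the tool goes at most 50 mm and 8.59 degrees, less where a joint would pass 70% of its speed; a pose out of reach is approached as far as the arm can. A call with a gripper value outside its range is refused whole. "jaw" is the opening, from 0 (shut) to 1 (fully open), set as the call begins (left out, the last holds). The fingers move at their own pace and stop on an object; "force" is the grip in N (left out, the last holds). Time passes only in rows, so rows that repeat a pose let the fingers close. It gives the time, the measured TCP pose, the force, the opening and the grip force at its end, in the units of the state.
- r.sense(): the state, without advancing time (a new reading comes with each control period).
- r.snapshot(name): name is "scene" or "side" or "wrist"; returns the picture (384x512x3 uint8, red, green, blue); there is no depth.
- r.camera_model(name): a dict with "fx", "fy", "cx", "cy" (pixels), "dist_coeffs" ([k1, k2, p1, p2, k3] as OpenCV has them; the pictures are not rectified), "eye" and "attitude" of the camera in the world. Camera axes: x right, y up, looking along -z (the intrinsics and any distortion apply to the point x, -y, -z); pixel columns grow to the right and rows downward; lengths in m; the calibration is good to about 2 mm. A picture is of the moment at which its call begins: read the wrist's pose just before it. camera_model takes no time and is no camera call; for the wrist camera it gives the pose at the moment of the call.
- r.sign_off(): hands the job in; it is judged then, once.
The state is a dict: "time": time; "qpos": joint angles; "dq": joint speeds; "joint_efforts": joint torques, N m; "ee_pos": TCP position; "orientation": TCP orientation; "ft_force": force on the tool from outside, world axes, zero at the start; "torque": the same for the moment, N m; "width": finger opening in m; "gripper_force": force on a finger pad.
Only numpy, scipy, OpenCV 4.12 (cv2) and the standard library are available. Lean on these libraries where they do the work, as an engineer would, in place of code of your own. Each camera call takes 0.05 s, during which the arm holds its last target. There are 200 camera calls.

## Working session

There is one attempt and no reset: what is moved stays moved. The work goes in short steps, Python scripts to look and compute and a tool call to move; the robot and the scene stay as the last step left them, time stands still between calls to the robot, and variables do not carry over. Pictures are saved under pics/ and viewed, at most 10 in all, crops included, and the job is handed in when it is done.

Besides the shell and the picture viewer there is one more tool, called as name(argument=value, ...), one argument or row to a line, values as JSON. apply_moves: Moves the arm, as the interface text tells. Its arguments: {"type":"object","properties":{"motion":{"type":"array","items":{"type":"array","items":{"type":"number"}}},"jaw":{"type":"number"},"force":{"type":"number"}},"required":["motion"]}

```bash
mkdir -p pics; ls; python3 - <<'E'
from station import r
import cv2,numpy as np
ims=[]
for n in("scene","side"):
    im=r.snapshot(n)[:,:,::-1]; cv2.imwrite(f"pics/{n}0.png",im); m=r.camera_model(n); print(n,m)
w=r.camera_model("wrist");print(w)
cv2.imwrite("pics/wrist0.png",r.snapshot("wrist")[:,:,::-1])
print(r.sense())
E
```

```text
pics
scene {'fx': 380.764751963868, 'fy': 380.764751963868, 'cx': 254.6401216126127, 'cy': 190.86241431150603, 'dist_coeffs': array([-0.05112799,  0.        ,  0.        ,  0.        ,  0.        ]), 'eye': array([ 1.2650864 , -0.34282962,  0.92685511]), 'attitude': array([42.24033082,  0.59033435, 63.25131994])}
side {'fx': 350.1919527447222, 'fy': 350.1919527447222, 'cx': 252.4895612060498, 'cy': 190.28471649721857, 'dist_coeffs': array([-0.056964,  0.      ,  0.      ,  0.      ,  0.      ]), 'eye': array([ 0.23227419, -0.86681667,  0.7530463 ]), 'attitude': array([ 5.43280569e+01, -2.13022358e-02, -2.27350387e+01])}
{'fx': 325.4796542192243, 'fy': 325.4796542192243, 'cx': 257.1849033605778, 'cy': 190.76419937871543, 'dist_coeffs': array([0.00235235, 0.        , 0.        , 0.        , 0.        ]), 'eye': array([0.08103288, 0.55035438, 0.38427563]), 'attitude': array([-1.60589031e+01, -7.09504654e-03,  7.32954798e+01])}
{'time': 0.15, 'qpos': array([ 6.95209150e+01,  1.72067224e+01,  8.71700027e+01, -9.72764929e-04,
        7.56706521e+01, -3.81437307e+00]), 'dq': array([-0.04083878, -0.16283136, -0.08534113,  0.06478519, -0.04039006,
       -0.01329935]), 'joint_efforts': array([ 6.53351126e-04, -5.31969023e+01, -3.52808869e+01,  7.07202335e-02,
        2.37644557e-02, -1.07329950e-04]), 'ee_pos': array([0.15765518, 0.52673721, 0.21904763]), 'orientation': array([-1.79952665e+02, -2.21151955e-03,  1.63335528e+02]), 'ft_force': array([-0.14522567, -0.63625399,  0.66189384]), 'torque': array([ 0.07068469,  0.02556259, -0.00934603]), 'gripper_force': 0.0, 'width': 0.09390621732398685}
```

View pictures.

```bash
python3 -c "
import cv2,numpy as np
a=cv2.imread('pics/scene0.png');b=cv2.imread('pics/side0.png')
cv2.imwrite('pics/sc.png',cv2.resize(a,(800,600)));cv2.imwrite('pics/sd.png',cv2.resize(b,(800,600)))"
```

```text
(no output)
```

View pics/sc.png

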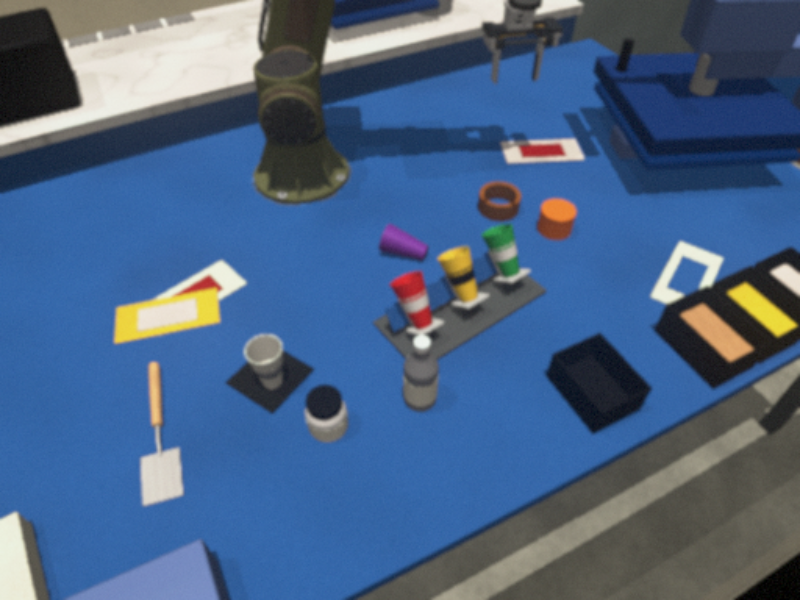

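View pics/sd.png

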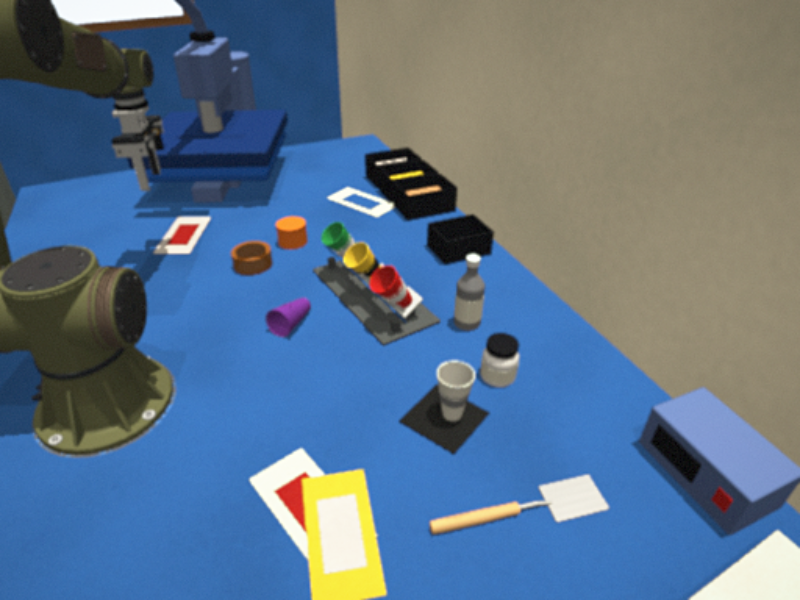

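Scene view (800x600 px): the green cup is at (502,250), yellow (458,275), red (413,300), all in the dark rack, and the white cup is on the mat at (265,362). Candidates for "yellow" are the cup at (458,275), the flat card at (165,315) and the tray bar at (762,312). Only the first is a banded cup in a slot. The purple cup lying at (405,243) isn't listed.

```bash
cat > h.py <<'E'
import numpy as np,cv2
from scipy.spatial.transform import Rotation as R
def ray(m,uv):
    K=np.array([[m['fx'],0,m['cx']],[0,m['fy'],m['cy']],[0,0,1]])
    p=cv2.undistortPoints(np.array(uv,float).reshape(-1,1,2),K,m['dist_coeffs']).reshape(-1,2)
    d=np.c_[p[:,0],-p[:,1],-np.ones(len(p))]
    d=d/np.linalg.norm(d,axis=1)[:,None]
    return np.array(m['eye']),d@R.from_euler('xyz',m['attitude'],degrees=True).as_matrix().T
def plane(m,uv,z):
    e,d=ray(m,uv); return e+d*((z-e[2])/d[:,2])[:,None]
def tri(rs):
    A=0;b=0
    for e,d in rs:
        P=np.eye(3)-np.outer(d,d);A=A+P;b=b+P@e
    X=np.linalg.solve(A,b); return X,[np.linalg.norm((np.eye(3)-np.outer(d,d))@(X-e)) for e,d in rs]
HUE={'red':[(0,8),(172,180)],'yellow':[(20,33)],'green':[(45,85)]}
def mask(im,c,smin=110,vmin=40):
    h=cv2.cvtColor(im,cv2.COLOR_BGR2HSV)
    return sum(cv2.inRange(h,(a,smin,vmin),(b,255,255)) for a,b in HUE[c])
def blobs(mk,amin=30):
    n,l,s,c=cv2.connectedComponentsWithStats(mk,connectivity=8)
    return [(tuple(s[i]),c[i].round(1)) for i in range(1,n) if s[i][4]>=amin]
E
python3 - <<'E'
from h import *
from station import r
for n in('scene','side'):
    im=cv2.imread(f'pics/{n}0.png')
    for c in HUE: print(n,c,[(list(map(int,s)),list(map(float,p))) for s,p in blobs(mask(im,c))])
# rough: mat corners (scene,side in 800 px view -> /1.5625)
ms,md=r.camera_model('scene'),r.camera_model('side')
print('mat scene',plane(ms,np.array([(229,379),(270,410),(312,370),(269,345)])/1.5625,.004).round(3))
print('mat side',plane(md,np.array([(401,421),(455,451),(489,412),(436,382)])/1.5625,.004).round(3))
print('rack scene',plane(ms,np.array([(375,322),(546,291)])/1.5625,.008).round(3))
print('rack side',plane(md,np.array([(313,270),(384,342),(439,320)])/1.5625,.008).round(3))
E
```

```text
scene red [([333, 93, 28, 7, 179], [346.1, 95.9]), ([345, 138, 22, 15, 176], [354.2, 145.8]), ([251, 175, 21, 18, 256], [261.5, 182.6]), ([115, 177, 26, 11, 101], [129.4, 182.0]), ([262, 196, 14, 14, 131], [269.4, 203.2])]
scene yellow [([281, 159, 21, 19, 286], [291.9, 167.3]), ([291, 178, 15, 15, 149], [298.6, 185.5]), ([465, 180, 46, 37, 759], [487.6, 197.9]), ([74, 185, 66, 34, 908], [106.4, 201.6])]
scene green [([309, 144, 20, 15, 210], [319.0, 150.5]), ([320, 165, 12, 11, 90], [326.0, 170.5])]
side red [([108, 144, 19, 12, 146], [116.9, 149.5]), ([236, 170, 21, 21, 324], [246.1, 179.9]), ([254, 186, 10, 11, 48], [259.1, 191.9]), ([176, 303, 21, 36, 313], [187.5, 318.3]), ([456, 312, 13, 16, 121], [461.9, 319.3])]
side yellow [([248, 108, 24, 8, 101], [259.7, 111.7]), ([220, 156, 20, 19, 291], [229.6, 165.0]), ([193, 301, 54, 83, 2232], [218.4, 345.8]), ([289, 325, 43, 10, 63], [306.2, 329.9])]
side green [([206, 142, 17, 18, 213], [214.1, 150.5])]
mat scene [[ 0.55  -0.349  0.004]
 [ 0.65  -0.301  0.004]
 [ 0.602 -0.201  0.004]
 [ 0.507 -0.255  0.004]]
mat side [[ 0.5   -0.259  0.004]
 [ 0.558 -0.356  0.004]
 [ 0.656 -0.302  0.004]
 [ 0.601 -0.194  0.004]]
rack scene [[ 0.552 -0.046  0.008]
 [ 0.641  0.311  0.008]]
rack side [[ 0.49   0.278  0.008]
 [ 0.551 -0.049  0.008]
 [ 0.691 -0.027  0.008]]
```

apply_moves(
  motion=[
    [-0.04, -0.026, -0.04, -0.04],
    [-0.08, -0.052, -0.08, -0.08],
    [-0.12, -0.077, -0.08, -0.12],
    [-0.16, -0.103, -0.08, -0.16],
    [-0.2, -0.128, -0.08, -0.2],
    [-0.24, -0.154, -0.08, -0.24],
    [-0.28, -0.18, -0.08, -0.28],
    [-0.32, -0.205, -0.08, -0.32],
    [-0.36, -0.23, -0.08, -0.36],
    [-0.4, -0.256, -0.08, -0.4],
    [-0.441, -0.282, -0.08, -0.455],
    [-0.441, -0.282, -0.08, -0.455],
  ],
)

```text
time: 1.35
ee_pos: [0.5016, 0.1264, 0.2985]
orientation: [-180.0, -0.1, -170.8]
ft_force: [0.1, 0.2, 0.3]
width: 0.094
gripper_force: 0.0
```

```bash
python3 - <<'E'
from h import *
from station import r
m=r.camera_model('wrist');print(m['eye'],m['attitude'])
im=r.snapshot('wrist')[:,:,::-1].copy();cv2.imwrite('pics/w1.png',im)
s=r.sense();print(s['time'],s['ee_pos'],s['orientation'],s['qpos'])
for c in HUE: print(c,[(list(map(int,q)),list(map(float,p))) for q,p in blobs(mask(im,c))])
cv2.imwrite('pics/w1v.png',cv2.resize(im,(800,600)))
E
```

```text
[0.42275466 0.11398348 0.46393575] [-1.60155145e+01 -1.26060076e-02  9.92042904e+01]
1.4 [0.50023685 0.1283683  0.29864832] [-1.79993792e+02 -8.31634730e-02 -1.70793987e+02] [ 1.03307740e+01  1.00468126e+01  8.54544064e+01 -4.59524189e-03
  8.45820503e+01 -8.88748068e+01]
red [([117, 193, 61, 57, 2166], [144.1, 217.5])]
yellow [([480, 157, 32, 58, 1439], [497.9, 187.9]), ([220, 192, 60, 59, 2716], [249.4, 220.9])]
green [([324, 192, 59, 53, 2019], [352.8, 215.0])]
```

View pics/w1v.png

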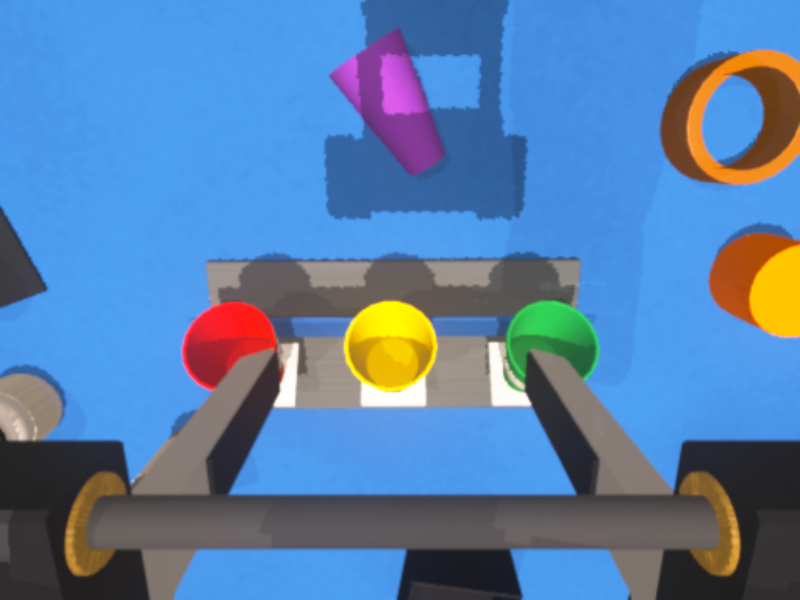

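The wrist view shows three round mouths in a level row: red (230,347), yellow (390,347) and green (552,347). The orange bar (the gripper's lever) and the tub at the right aren't cups. The yellow candidate is confirmed as an open cup in the middle slot.

```bash
python3 - <<'E'
from h import *
from station import r
m=r.camera_model('wrist')
P=plane(m,[(147.3,222),(250,222),(353.3,222)],.127);print(P.round(4),np.diff(P,axis=0))
d=P[2]-P[0];print('rack yaw',np.degrees(np.arctan2(-d[0],d[1])))
# rack front edge/rear edge base top z=.008 (view px /1.5625)
print(plane(m,np.array([(207,262),(580,260),(532,407),(280,407)])/1.5625,.008).round(4))
# triangulate blobs (upper colored part) from scene/side mouths for check
E
```

```text
[[0.5718 0.0172 0.127 ]
 [0.5537 0.1294 0.127 ]
 [0.5355 0.2424 0.127 ]] [[-0.01806632  0.11227138  0.        ]
 [-0.01820108  0.11299878  0.        ]]
rack yaw 9.145861779785504
[[ 0.5451 -0.0441  0.008 ]
 [ 0.489   0.292   0.008 ]
 [ 0.6412  0.2828  0.008 ]
 [ 0.681   0.0355  0.008 ]]
```

apply_moves(
  motion=[
    [-0.018, 0.036, 0.03, 0],
    [-0.036, 0.072, 0.06, 0],
    [-0.053, 0.108, 0.09, 0],
    [-0.053, 0.108, 0.115, 0],
    [-0.053, 0.108, 0.14, 0],
    [-0.053, 0.108, 0.16, 0],
    [-0.053, 0.108, 0.1766, 0],
    [-0.053, 0.108, 0.1766, 0],
    [-0.053, 0.108, 0.1766, 0],
  ],
)

```text
time: 2.3
ee_pos: [0.5336, 0.2462, 0.1235]
orientation: [180.0, 0.0, -170.6]
ft_force: [-0.1, 1.0, 0.5]
width: 0.0943
gripper_force: 0.0
```

apply_moves(
  motion=[
    [0, 0, 0, 0],
    [0, 0, 0, 0],
    [0, 0, 0, 0],
    [0, 0, 0, 0],
    [0, 0, 0, 0],
    [0, 0, 0, 0],
    [0, 0, 0, 0],
    [0, 0, 0, 0],
  ],
  jaw=0,
  force=6,
)

```text
time: 3.1
ee_pos: [0.5341, 0.2454, 0.123]
orientation: [-180.0, 0.0, -170.6]
ft_force: [-0.8, -3.4, 5.1]
width: 0.0654
gripper_force: 6.0
```

```bash
python3 - <<'E'
from h import *
from station import r
s=r.sense();print(s['time'],s['ee_pos'],s['orientation'],s['ft_force'],s['width'],s['gripper_force'])
a=cv2.resize(r.snapshot('side')[:,:,::-1][110:240,170:330].copy(),(800,600),interpolation=2)
cv2.imwrite('pics/w2.png',a)
E
```

```text
3.1 [0.53405089 0.24544592 0.12303621] [-1.79994098e+02  1.39589168e-02 -1.70594147e+02] [-0.84122743 -3.41305359  5.07889608] 0.0653938280630074 6.0001902433577925
```

View pics/w2.png

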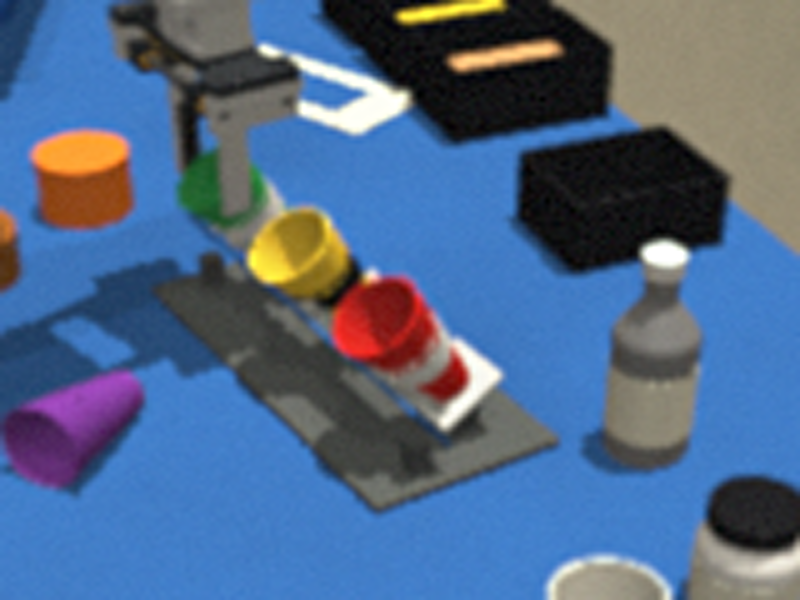

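The side crop shows the fingers straddling the green rim at (225,190). The 65 mm width is consistent with pinching the rim's side points, so I'm drawing it out along its axis.

apply_moves(
  motion=[
    [0.003, 0, -0.004, 0],
    [0.008, 0, -0.011, 0],
    [0.014, 0, -0.02, 0],
    [0.021, 0, -0.03, 0],
    [0.028, 0, -0.04, 0],
    [0.035, 0, -0.05, 0],
    [0.043, 0, -0.061, 0],
    [0.05, 0, -0.072, 0],
    [0.057, 0, -0.082, 0],
    [0.06, 0, -0.1, 0],
    [0.06, 0, -0.12, 0],
    [0.06, 0, -0.12, 0],
  ],
)

```text
time: 4.35
ee_pos: [0.4752, 0.236, 0.2456]
orientation: [179.9, 0.2, -170.6]
ft_force: [0.4, 0.1, 0.0]
width: 0.0657
gripper_force: 6.0
```

```bash
python3 - <<'E'
from h import *
from station import r
s=r.sense();print(s['time'],s['ee_pos'],s['orientation'],s['ft_force'],s['width'],s['gripper_force'])
a=cv2.resize(r.snapshot('side')[:,:,::-1][80:210,140:300].copy(),(480,390),interpolation=2)
b=cv2.resize(r.snapshot('wrist')[:,:,::-1],(320,240))
c=np.zeros((390,800,3),np.uint8);c[:,:480]=a;c[:240,480:]=b
cv2.imwrite('pics/w3.png',c)
E
```

```text
4.35 [0.4752315  0.2359921  0.24561724] [ 179.94341411    0.24483421 -170.58693701] [0.38745419 0.09602936 0.04217417] 0.06569925022745482 6.000001220963895
```

View pics/w3.png

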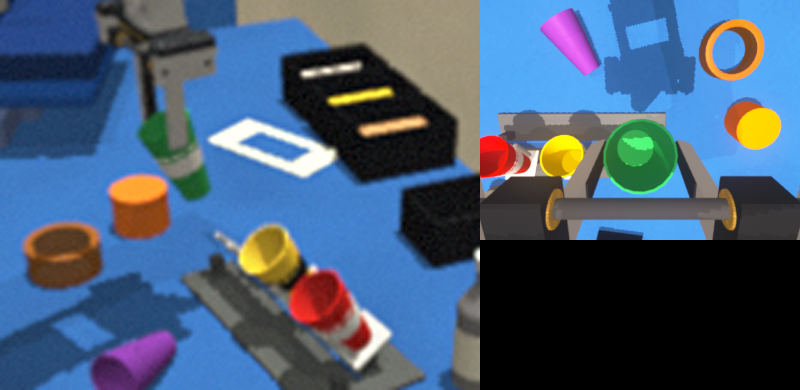

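The side crop shows the green cup held clear of the rack, still leaning with its foot at about (195,190). In the wrist view the rim is at (641,157) and the inner floor at (635,148). I'm easing the grip to 3 N so it can swing upright.

apply_moves(
  motion=[
    [0, 0, 0, 0],
    [0, 0, 0, 0],
    [0, 0, 0, 0],
    [0, 0, 0, 0],
    [0, 0, 0, 0],
    [0, 0, 0, 0],
  ],
  force=3,
)

```text
time: 5.05
ee_pos: [0.4748, 0.2357, 0.2428]
orientation: [-180.0, -0.0, -170.6]
ft_force: [-0.3, 0.2, -1.2]
width: 0.0658
gripper_force: 3.0
```

```bash
cat >> h.py <<'E'
def tilt(r,c,name):
    """rim and inner-floor ellipses of held cup in wrist view -> lean angle (deg), toward tool +x positive at mouth"""
    m=r.camera_model('wrist');s=r.sense();im=r.snapshot('wrist')[:,:,::-1].copy();cv2.imwrite(f'pics/{name}.png',im)
    mk=mask(im,c,80,25);n,l,st,ce=cv2.connectedComponentsWithStats(mk)
    cols=[i for i in range(1,n) if abs(ce[i][0]-257)<60]; i=max(cols,key=lambda i:st[i][4])
    cn=max(cv2.findContours((l==i).astype(np.uint8),cv2.RETR_EXTERNAL,cv2.CHAIN_APPROX_NONE)[0],key=cv2.contourArea)
    rim=cv2.fitEllipse(cv2.convexHull(cn))
    return s,m,im,(l==i),rim
E
python3 - <<'E'
from h import *
from station import r
s,m,im,mk,rim=tilt(r,'green','t1');print(rim,s['time'],s['ee_pos'],s['width'])
h=cv2.cvtColor(im,cv2.COLOR_BGR2HSV)
# brightness profile along column of rim centre
u,v=map(int,rim[0])
print([(y,int(im[y,u-3:u+4,1].mean())) for y in range(v-60,v+60,3)])
cv2.imwrite('pics/t1c.png',cv2.resize(im[170:330,180:340],(600,600),interpolation=2))
E
```

```text
((256.0435791015625, 248.10340881347656), (113.7302017211914, 121.07009887695312), 71.9920425415039) 5.05 [0.47477476 0.23568163 0.24279083] 0.06579197904296342
[(188, 172), (191, 124), (194, 165), (197, 181), (200, 189), (203, 189), (206, 169), (209, 168), (212, 169), (215, 169), (218, 169), (221, 199), (224, 251), (227, 251), (230, 251), (233, 251), (236, 251), (239, 250), (242, 169), (245, 165), (248, 125), (251, 117), (254, 117), (257, 116), (260, 116), (263, 115), (266, 115), (269, 114), (272, 114), (275, 114), (278, 114), (281, 113), (284, 113), (287, 113), (290, 112), (293, 112), (296, 113), (299, 112), (302, 216), (305, 238)]
```

View pics/t1c.png

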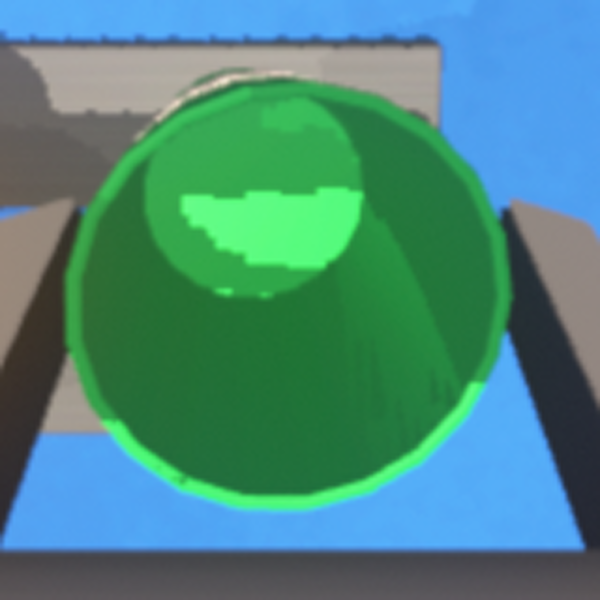

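The crop shows the rim centre at about (288,295) and the inner floor at (252,197). The floor has shifted a lot, so the cup has swung. Next I compute the lean.

```bash
cat >> h.py <<'E'
def lean(m,s,rimpx,diam,floorpx,L=.060):
    e,d=ray(m,[rimpx,floorpx]); Rc=R.from_euler('xyz',m['attitude'],degrees=True).as_matrix()
    f=-Rc[:,2]; X=e+d[0]*(m['fx']*.066/diam)/(d[0]@f)
    w=X-e; b=d[1]@w; t=b+np.sqrt(max(b*b-w@w+L*L,0)); F=e+d[1]*t; a=(X-F)/np.linalg.norm(X-F)
    Rt=R.from_euler('xyz',s['orientation'],degrees=True).as_matrix()
    return X,F,(Rt.T@(X-s['ee_pos'])).round(4),(Rt.T@a).round(3),np.degrees(np.arccos(a[2]))
E
python3 - <<'E'
from h import *
from station import r
m=r.camera_model('wrist');s=r.sense();print(s['ee_pos'],m['eye'])
for D in(113,118.5,121): print(lean(m,s,(256.8,248.7),D,(247.2,222.5)))
E
```

```text
[0.47476496 0.23570004 0.2428006 ] [0.3958234  0.22288108 0.40813463]
(array([0.47989145, 0.23667551, 0.2348533 ]), array([0.48808348, 0.2305706 , 0.17572952]), array([-0.0052,  0.0001,  0.0079]), array([ 0.118,  0.123, -0.985]), np.float64(9.803928094834667))
(array([0.47598955, 0.23603527, 0.24289589]), array([0.48486627, 0.23030246, 0.18383373]), array([-0.0013,  0.0001, -0.0001]), array([ 0.13 ,  0.118, -0.984]), np.float64(10.14363741265375))
(array([0.47433323, 0.23576349, 0.24630991]), array([0.48349942, 0.23018853, 0.18727687]), array([ 0.0004,  0.0001, -0.0035]), array([ 0.136,  0.117, -0.984]), np.float64(10.300285239169394))
```

apply_moves(
  motion=[
    [0, -0.01, -0.02, 0],
    [-0.001, -0.04, -0.04, 0],
    [-0.002, -0.08, -0.057, 0],
    [-0.003, -0.12, -0.057, 0],
    [-0.004, -0.165, -0.057, 0],
    [-0.005, -0.21, -0.057, 0],
    [-0.006, -0.255, -0.057, 0],
    [-0.007, -0.3, -0.057, 0],
    [-0.008, -0.34, -0.057, 0],
    [-0.009, -0.37, -0.057, 0],
    [-0.01, -0.393, -0.057, 0],
    [-0.01, -0.403, -0.057, 0],
  ],
)

```text
time: 6.3
ee_pos: [0.5505, -0.162, 0.2995]
orientation: [180.0, -0.0, -170.7]
ft_force: [-0.3, 0.2, -0.7]
width: 0.0659
gripper_force: 3.0
```

apply_moves(
  motion=[
    [0, 0, 0, 0],
    [0, 0, 0, 0],
    [0, 0, 0, 0],
  ],
)

```text
time: 6.6
ee_pos: [0.5505, -0.1591, 0.3001]
orientation: [180.0, 0.0, -170.5]
ft_force: [-0.3, -1.1, -0.7]
width: 0.0658
gripper_force: 3.0
```

```bash
python3 - <<'E'
from h import *
from station import r
s,m,im,mk,rim=tilt(r,'green','t2');print(rim,s['time'],s['ee_pos'],s['orientation'],s['width'],s['ft_force'])
print(m['eye'],m['attitude'])
cv2.imwrite('pics/t2v.png',cv2.resize(im,(800,600),interpolation=2))
E
```

```text
((255.7201385498047, 248.0325927734375), (114.0977554321289, 120.81837463378906), 73.06485748291016) 6.6 [ 0.55050912 -0.15911684  0.30006604] [ 1.79998131e+02  1.71234260e-02 -1.70523928e+02] 0.06575715192374144 [-0.32437732 -1.12808536 -0.65697217]
[ 0.47152224 -0.17205423  0.46537172] [-1.61062205e+01 -5.09362022e-02  9.94324193e+01]
```

View pics/t2v.png

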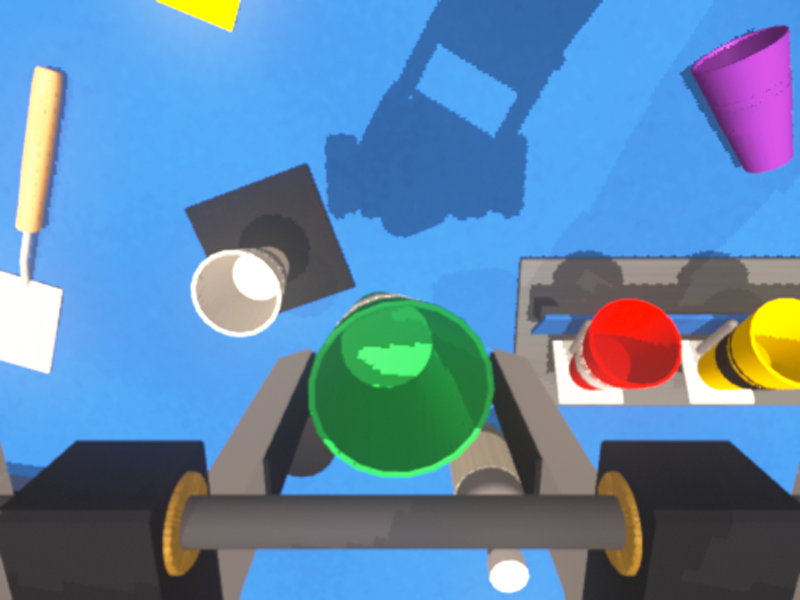

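The wrist view shows the green cup held with its rim at (401,387), the white rim at about (238,292), and the mat to its right. I'm casting the white rim from the views.

```bash
python3 - <<'E'
from h import *
from station import r
m=r.camera_model('wrist');s=r.sense()
im=cv2.imread('pics/t2.png')
hsv=cv2.cvtColor(im,cv2.COLOR_BGR2HSV)
mk=((hsv[...,1]<70)&(hsv[...,2]>70)).astype(np.uint8)*255; mk=mk[140:230,110:195]
cn=max(cv2.findContours(mk,0,cv2.CHAIN_APPROX_NONE)[0],key=cv2.contourArea).reshape(-1,2)+[110,140]
print(cn.min(0),cn.max(0))
# keep arc away from the visible body (upper right)
c0=np.array([152,187.]); a=np.degrees(np.arctan2(cn[:,1]-c0[1],cn[:,0]-c0[0])); k=~((a>-85)&(a<25)); rr=np.linalg.norm(cn-c0,axis=1)
k&=(rr>24)&(rr<34); e=cv2.fitEllipse(cn[k]);print(e,k.sum())
W=plane(m,[e[0]],.104)[0];print('white wrist',W)
for n,p in(('scene',(265.5,350)),('side',(456,377))):
    print(n,plane(r.camera_model(n),np.array([p])/1.5625,.104)[0])
print('mat',plane(m,np.array([(186,209),(307,164),(355,285)])/1.5625,.004))
print(lean(m,s,(256.7,248.3),118.5,(387/1.5625,346/1.5625)))
Rt=R.from_euler('xyz',s['orientation'],degrees=True).as_matrix()
print('tool delta to white',Rt.T@(W-s['ee_pos']))
E
```

```text
[122 140] [194 215]
((151.45742797851562, 186.04568481445312), (56.421260833740234, 59.364906311035156), 121.81295013427734) 95
white wrist [ 0.58877651 -0.27562105  0.104     ]
scene [ 0.59708987 -0.27377036  0.104     ]
side [ 0.58856291 -0.28665277  0.104     ]
mat [[ 0.55251224 -0.35479962  0.004     ]
 [ 0.49578188 -0.25204828  0.004     ]
 [ 0.59752806 -0.1953118   0.004     ]]
(array([ 0.55153866, -0.15895907,  0.30012548]), array([ 0.55983211, -0.16436699,  0.24094801]), array([-0.0011,  0.0001, -0.    ]), array([ 0.121,  0.112, -0.986]), np.float64(9.498063092786756))
tool delta to white [-0.01850629 -0.12110386  0.19613661]
```

apply_moves(
  motion=[
    [-0.001, -0.01, 0, 0],
    [-0.003, -0.03, 0, 0],
    [-0.005, -0.055, 0, 0],
    [-0.007, -0.08, 0, 0],
    [-0.009, -0.1, 0.01, 0],
    [-0.0105, -0.112, 0.025, 0],
    [-0.0114, -0.1176, 0.04, 0],
    [-0.0114, -0.1176, 0.053, 0],
    [-0.0114, -0.1176, 0.06, 0],
    [-0.0114, -0.1176, 0.06, 0],
    [-0.0114, -0.1176, 0.06, 0],
    [-0.0114, -0.1176, 0.06, 0],
  ],
)

```text
time: 7.85
ee_pos: [0.5812, -0.2742, 0.2408]
orientation: [-179.9, 0.1, -170.6]
ft_force: [0.6, -1.2, -0.6]
width: 0.0657
gripper_force: 3.0
```

```bash
python3 - <<'E'
from h import *
from station import r
s=r.sense();print(s['time'],s['ee_pos'],s['orientation'],s['width'])
a=r.snapshot('scene')[:,:,::-1][160:280,115:235].copy();b=r.snapshot('side')[:,:,::-1][170:290,230:350].copy()
cv2.imwrite('pics/v1.png',cv2.resize(np.hstack([a,b]),(800,400),interpolation=2))
W=np.array([.5888,-.277,.104])
def proj(m,X):
    Rc=R.from_euler('xyz',m['attitude'],degrees=True).as_matrix();p=Rc.T@(X-m['eye'])
    K=np.array([[m['fx'],0,m['cx']],[0,m['fy'],m['cy']],[0,0,1]])
    return cv2.projectPoints(np.array([[p[0],-p[1],-p[2]]]),np.zeros(3),np.zeros(3),K,m['dist_coeffs'])[0].ravel()
for n,o in(('scene',(115,160)),('side',(230,170))):
    print(n,(proj(r.camera_model(n),W)-o)*400/120, (proj(r.camera_model(n),W-[0,0,.1])-o)*400/120)
E
```

```text
7.85 [ 0.58120798 -0.27418451  0.24081877] [-1.79948793e+02  6.47058990e-02 -1.70568450e+02] 0.06572955922467806
scene [176.12220161 207.57342162] [196.64534108 277.11668674]
side [200.73843319 229.7400142 ] [193.12486188 315.39957546]
```

View pics/v1.png

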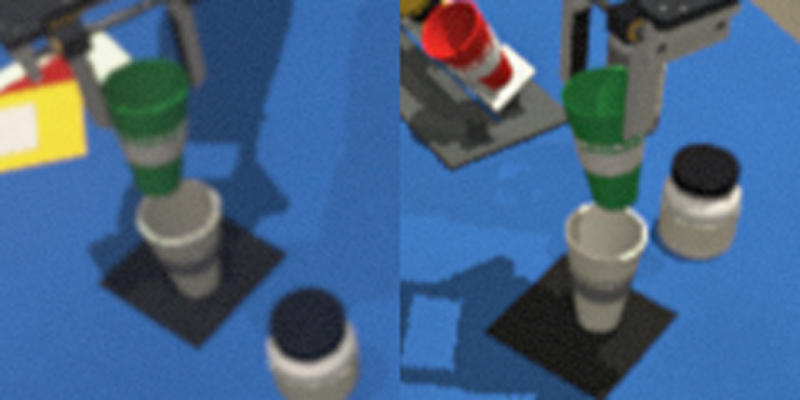

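Scene crop: white rim about (180,214). Side crop: white rim about (606,231). The green foot hangs just above the opening, at (160,185) and (613,200).

```bash
python3 - <<'E'
from h import *
from station import r
import itertools
rs=[]
for n,o,p in(('scene',(115,160),(179.5,214)),('side',(230,170),(206.5,231))):
    m=r.camera_model(n);q=np.array(p)*120/400+o;print(n,plane(m,[q],.104)[0]);e,d=ray(m,[q]);rs.append((e,d[0]))
print(tri(rs))
E
```

```text
scene [ 0.59641078 -0.27659856  0.104     ]
side [ 0.59237221 -0.28007936  0.104     ]
(array([ 0.59409226, -0.2766611 ,  0.10073954]), [np.float64(0.0004036400830688473), np.float64(0.000403640083068804)])
```

apply_moves(
  motion=[
    [0, 0, 0.008, 0],
    [0, 0, 0.018, 0],
    [0, 0, 0.028, 0],
    [-0.001, -0.001, 0.037, 0],
    [-0.002, -0.001, 0.044, 0],
    [-0.003, -0.002, 0.05, 0],
    [-0.004, -0.002, 0.055, 0],
    [-0.004, -0.002, 0.06, 0],
    [-0.004, -0.002, 0.06, 0],
    [-0.004, -0.002, 0.06, 0],
  ],
)

```text
time: 8.95
ee_pos: [0.5853, -0.2757, 0.18]
orientation: [-180.0, 0.0, -170.6]
ft_force: [-0.3, 0.0, -0.7]
width: 0.0659
gripper_force: 3.0
```

apply_moves(
  motion=[
    [-0.001, -0.001, 0.004, 0],
    [-0.002, -0.001, 0.008, 0],
    [-0.003, -0.002, 0.012, 0],
    [-0.004, -0.003, 0.016, 0],
    [-0.005, -0.003, 0.02, 0],
    [-0.005, -0.003, 0.023, 0],
    [-0.005, -0.003, 0.023, 0],
    [-0.005, -0.003, 0.023, 0],
  ],
)

```text
time: 9.75
ee_pos: [0.5907, -0.2778, 0.1568]
orientation: [180.0, -0.0, -170.6]
ft_force: [-0.5, -0.5, -0.5]
width: 0.0656
gripper_force: 3.0
```

```bash
python3 - <<'E'
from h import *
from station import r
s,m,im,mk,rim=tilt(r,'green','t3');print(rim,s['time'],s['ee_pos'],s['orientation'],s['width'],s['ft_force'])
a=r.snapshot('scene')[:,:,::-1][160:280,115:235].copy();b=r.snapshot('side')[:,:,::-1][170:290,230:350].copy()
cv2.imwrite('pics/v2.png',np.hstack([cv2.resize(np.hstack([a,b]),(540,270),interpolation=2),cv2.resize(im[170:330,180:340],(260,270))]))
E
```

```text
((255.90689086914062, 246.96121215820312), (114.628662109375, 120.1971206665039), 71.87793731689453) 9.75 [ 0.59065321 -0.27784307  0.15683903] [ 1.79997364e+02 -3.66583106e-03 -1.70589141e+02] 0.06555524676136962 [-0.51317457 -0.45910127 -0.53306928]
```

View pics/v2.png

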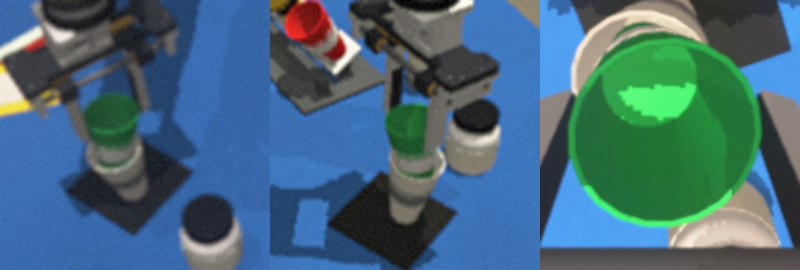

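The combined view shows the green cup part-way into the upright white cup in both fixed views. In the wrist crop the white rim arc peeks out at the upper left, around (575,90) to (690,30), so I measure that offset.

```bash
python3 - <<'E'
from h import *
from station import r
m=r.camera_model('wrist');s=r.sense();im=cv2.imread('pics/t3.png');hsv=cv2.cvtColor(im,cv2.COLOR_BGR2HSV)
# outer boundary of white rim = blue/dark -> light transition scanning from outside, per row (left) & per column (top)
W=((hsv[...,1]<60)&(hsv[...,2]>110))
pts=[]
for y in range(180,230):
    x=np.where(W[y,180:260])[0]
    if len(x): pts.append((180+x[0],y))
for x in range(190,280):
    y=np.where(W[165:215,x])[0]
    if len(y): pts.append((x,165+y[0]))
P=plane(m,pts,.104)[:,:2]
from scipy.optimize import least_squares
f=least_squares(lambda c:np.hypot(*(P-c[:2]).T)-.033,[.59,-.28],loss='soft_l1',f_scale=.0005)
res=np.abs(f.fun);print(len(P),f.x,np.median(res),(res<.001).sum())
print(pts[::8])
# floor of green: bright-patch edge -> lean
g=im[...,1].astype(int)
print(lean(m,s,(256.3,247.3),118.5,(180+(650-540)/1.625,170+80/1.6875)))
E
```

```text
131 [ 0.59398676 -0.28498203] 0.0008395769183208029 77
[(np.int64(220), 180), (np.int64(209), 188), (np.int64(204), 196), (np.int64(201), 204), (np.int64(199), 212), (np.int64(199), 220), (np.int64(182), 228), (205, np.int64(195)), (213, np.int64(185)), (221, np.int64(180)), (229, np.int64(176)), (237, np.int64(173)), (245, np.int64(170)), (253, np.int64(165)), (261, np.int64(165)), (269, np.int64(169)), (277, np.int64(185))]
(array([ 0.59124846, -0.27795333,  0.15693886]), array([ 0.59705364, -0.28354071,  0.09748231]), array([-0.0005, -0.0001,  0.0001]), array([ 0.08 ,  0.107, -0.991]), np.float64(7.717397847650595))
```

apply_moves(
  motion=[
    [0, -0.001, 0.002, 0],
    [0, -0.002, 0.004, 0],
    [0, -0.003, 0.006, 0],
    [-0.001, -0.004, 0.008, 0],
    [-0.001, -0.005, 0.01, 0],
    [-0.001, -0.005, 0.01, 0],
    [-0.001, -0.005, 0.01, 0],
  ],
)

```text
time: 10.6
ee_pos: [0.5923, -0.2826, 0.1465]
orientation: [180.0, -0.0, -170.6]
ft_force: [-0.5, 0.3, -0.9]
width: 0.0661
gripper_force: 3.0
```

```bash
cat >> h.py <<'E'
from scipy.optimize import least_squares
def whitefit(m,im,c0=(.594,-.285)):
    hsv=cv2.cvtColor(im,cv2.COLOR_BGR2HSV);W=((hsv[...,1]<60)&(hsv[...,2]>110));pts=[]
    for y in range(180,230):
        x=np.where(W[y,180:260])[0]
        if len(x): pts.append((180+x[0],y))
    for x in range(190,280):
        y=np.where(W[150:215,x])[0]
        if len(y): pts.append((x,150+y[0]))
    P=plane(m,pts,.104)[:,:2]
    f=least_squares(lambda c:np.hypot(*(P-c[:2]).T)-.033,c0,loss='soft_l1',f_scale=.0005)
    return f.x,np.median(abs(f.fun)),len(P)
E
python3 - <<'E'
from h import *
from station import r
s,m,im,mk,rim=tilt(r,'green','t4');print(rim,s['time'],s['ee_pos'],s['width'],s['ft_force'],s['gripper_force'])
print(whitefit(m,im))
E
```

```text
((256.7653503417969, 247.6465606689453), (116.07353973388672, 121.74958038330078), 82.24552917480469) 10.6 [ 0.59234616 -0.28261581  0.14645076] 0.06614135963648292 [-0.46319262  0.34996546 -0.91914712] 2.999983553745551
(array([ 0.59251502, -0.28547555]), np.float64(0.0006642195980076163), 126)
```

apply_moves(
  motion=[
    [0, -0.001, 0.001, 0],
    [0, -0.002, 0.002, 0],
    [0, -0.002, 0.002, 0],
    [0, -0.002, 0.002, 0],
  ],
)

```text
time: 11.05
ee_pos: [0.5928, -0.2846, 0.1449]
orientation: [-180.0, -0.0, -170.6]
ft_force: [-0.2, 0.7, 0.8]
width: 0.0661
gripper_force: 3.0
```

apply_moves(
  motion=[
    [0, 0, 0, 0],
    [0, 0, 0, 0],
    [0, 0, 0, 0],
    [0, 0, 0, 0],
    [0, 0, 0, 0],
    [0, 0, 0, 0],
    [0, 0, 0, 0],
  ],
  jaw=1,
)

```text
time: 11.75
ee_pos: [0.5928, -0.2846, 0.1448]
orientation: [-180.0, 0.0, -170.6]
ft_force: [0.6, 0.0, 0.0]
width: 0.0939
gripper_force: 0.0
```

apply_moves(
  motion=[
    [0, 0, -0.02, 0],
    [0, 0, -0.05, 0],
    [0, 0, -0.09, 0],
    [0, 0, -0.12, 0],
    [0, 0, -0.14, 0],
    [0, 0, -0.15, 0],
    [0, 0, -0.15, 0],
    [0, 0, -0.15, 0],
  ],
)

```text
time: 12.55
ee_pos: [0.5926, -0.2845, 0.2935]
orientation: [179.9, -0.1, -170.6]
ft_force: [-0.1, -0.4, -0.8]
width: 0.0939
gripper_force: 0.0
```

```bash
python3 - <<'E'
from h import *
from station import r
s,m,im,mk,rim=tilt(r,'green','t5');print(rim,s['time'],s['ee_pos'],s['orientation'],s['ft_force'])
d=rim[1][1];f=m['fx'];print('green rim at z=.144:',plane(m,[rim[0]],.144)[0])
e,dd=ray(m,[rim[0]]);Rc=R.from_euler('xyz',m['attitude'],degrees=True).as_matrix()
print('by size',e+dd[0]*(f*.066/d)/(dd[0]@-Rc[:,2]))
hsv=cv2.cvtColor(im,cv2.COLOR_BGR2HSV)
u,v=map(int,rim[0])
print([(y,*map(int,hsv[y,u-2:u+3].mean(0))) for y in range(v-60,v+60,3)])
E
```

```text
((262.378173828125, 180.54161071777344), (63.14731979370117, 65.77922058105469), 94.6432876586914) 12.55 [ 0.59264962 -0.28450725  0.29346382] [ 1.79942218e+02 -7.55591017e-02 -1.70590366e+02] [-0.10112227 -0.35670199 -0.79290858]
green rim at z=.144: [ 0.59168783 -0.2787694   0.144     ]
by size [ 0.59214238 -0.27866009  0.14215927]
[(120, 92, 25, 49), (123, 81, 28, 49), (126, 77, 29, 50), (129, 73, 31, 51), (132, 69, 37, 53), (135, 70, 44, 53), (138, 69, 48, 54), (141, 66, 50, 55), (144, 20, 49, 232), (147, 20, 48, 233), (150, 63, 129, 181), (153, 67, 178, 157), (156, 66, 156, 247), (159, 67, 148, 253), (162, 67, 148, 253), (165, 67, 147, 253), (168, 67, 150, 253), (171, 67, 150, 253), (174, 67, 151, 253), (177, 68, 151, 253), (180, 67, 151, 253), (183, 67, 151, 253), (186, 66, 169, 228), (189, 70, 185, 116), (192, 71, 185, 116), (195, 71, 183, 116), (198, 71, 183, 116), (201, 71, 183, 115), (204, 72, 182, 115), (207, 72, 181, 115), (210, 68, 178, 178), (213, 99, 172, 225), (216, 105, 173, 236), (219, 105, 173, 236), (222, 105, 174, 236), (225, 105, 173, 236), (228, 105, 173, 236), (231, 105, 173, 237), (234, 105, 172, 238), (237, 105, 172, 232)]
```

```bash
cat >> h.py <<'E'
def proj(m,X):
    Rc=R.from_euler('xyz',m['attitude'],degrees=True).as_matrix();p=(np.atleast_2d(X)-m['eye'])@Rc
    K=np.array([[m['fx'],0,m['cx']],[0,m['fy'],m['cy']],[0,0,1]])
    return cv2.projectPoints(p*[1,-1,-1],np.zeros(3),np.zeros(3),K,m['dist_coeffs'])[0].reshape(-1,2)
def circ(c,rad,n=72):
    a=np.linspace(0,2*np.pi,n);return np.array(c)+rad*np.c_[np.cos(a),np.sin(a),0*a]
E
python3 - <<'E'
from h import *
from station import r
m=r.camera_model('wrist');im=cv2.imread('pics/t5.png');hsv=cv2.cvtColor(im,cv2.COLOR_BGR2HSV)
c=np.array([.5918,-.2788,.144])
for z,rad in((.144,.033),(.084,.0212),(.104,.033)):
    q=proj(m,circ([c[0],c[1],z],rad));print(z,q.min(0).round(1),q.max(0).round(1))
print('row171',[(x,int(hsv[171,x,2])) for x in range(228,300,2)])
W=(hsv[...,1]<60)&(hsv[...,2]>110)
for row in(150,160,170,180,200): x=np.where(W[row,200:330])[0]+200;print(row,x.min() if len(x) else None,x.max() if len(x) else None)
E
```

```text
0.144 [229.1 147.8] [295.4 212. ]
0.084 [243.3 150.3] [279.4 185.7]
0.104 [232.  142.3] [291.2 200.2]
row171 [(228, 218), (230, 82), (232, 152), (234, 132), (236, 120), (238, 122), (240, 121), (242, 125), (244, 228), (246, 250), (248, 250), (250, 250), (252, 251), (254, 253), (256, 253), (258, 253), (260, 253), (262, 253), (264, 253), (266, 253), (268, 253), (270, 253), (272, 253), (274, 253), (276, 253), (278, 252), (280, 157), (282, 135), (284, 135), (286, 116), (288, 112), (290, 118), (292, 166), (294, 104), (296, 70), (298, 69)]
150 244 284
160 288 290
170 None None
180 None None
200 None None
```

Green is nested home and upright: the floor and rim pixels match the upright prediction to about 1 px. Now the yellow cup.

apply_moves(
  motion=[
    [-0.001, 0.015, 0, 0],
    [-0.004, 0.055, 0, 0],
    [-0.007, 0.1, 0, 0],
    [-0.01, 0.145, 0, 0],
    [-0.013, 0.19, 0, 0],
    [-0.016, 0.235, 0, 0],
    [-0.019, 0.28, 0, 0],
    [-0.022, 0.325, 0, 0],
    [-0.025, 0.365, 0, 0],
    [-0.028, 0.4, 0, 0],
    [-0.0287, 0.4154, 0, 0],
    [-0.0287, 0.4154, 0, 0],
  ],
)

```text
time: 13.8
ee_pos: [0.5525, 0.1317, 0.2944]
orientation: [180.0, -0.0, -170.4]
ft_force: [-0.5, -0.0, -0.1]
width: 0.0943
gripper_force: 0.0
```

apply_moves(
  motion=[
    [0, 0, 0, 0],
    [0, 0, 0, 0],
  ],
)

```text
time: 14.0
ee_pos: [0.5533, 0.1287, 0.2947]
orientation: [-180.0, -0.0, -170.7]
ft_force: [0.3, -0.2, 0.9]
width: 0.0939
gripper_force: 0.0
```

```bash
python3 - <<'E'
from h import *
from station import r
s,m,im,mk,rim=tilt(r,'yellow','y1');print(rim,s['time'],s['ee_pos'],s['orientation'])
P=plane(m,[rim[0]],.127)[0];Rt=R.from_euler('xyz',s['orientation'],degrees=True).as_matrix()
print(P,Rt.T@(P-s['ee_pos']))
E
```

```text
((254.76129150390625, 178.15321350097656), (61.67047119140625, 62.01751708984375), 172.5146484375) 14.0 [0.55331022 0.12867489 0.29468936] [-1.79989787e+02 -1.45938501e-02 -1.70670668e+02]
[0.55583902 0.1269977  0.127     ] [-0.00226618 -0.00203506  0.16768916]
```

apply_moves(
  motion=[
    [-0.001, -0.001, 0.03, 0],
    [-0.0015, -0.001, 0.07, 0],
    [-0.0015, -0.001, 0.11, 0],
    [-0.0015, -0.001, 0.14, 0],
    [-0.0015, -0.001, 0.16, 0],
    [-0.0015, -0.001, 0.1725, 0],
    [-0.0015, -0.001, 0.1725, 0],
    [-0.0015, -0.001, 0.1725, 0],
  ],
)

```text
time: 14.85
ee_pos: [0.5554, 0.1289, 0.1233]
orientation: [-180.0, 0.1, -170.6]
ft_force: [1.0, 0.3, 0.5]
width: 0.0942
gripper_force: 0.0
```

apply_moves(
  motion=[
    [0, 0, 0, 0],
    [0, 0, 0, 0],
    [0, 0, 0, 0],
    [0, 0, 0, 0],
    [0, 0, 0, 0],
    [0, 0, 0, 0],
    [0, 0, 0, 0],
    [0, 0, 0, 0],
  ],
  jaw=0,
  force=6,
)

```text
time: 15.65
ee_pos: [0.555, 0.1291, 0.1225]
orientation: [-180.0, 0.0, -170.6]
ft_force: [-0.1, -2.6, 4.2]
width: 0.0659
gripper_force: 6.0
```

apply_moves(
  motion=[
    [0.003, 0, -0.004, 0],
    [0.008, 0, -0.011, 0],
    [0.014, 0, -0.02, 0],
    [0.021, 0, -0.03, 0],
    [0.028, 0, -0.04, 0],
    [0.035, 0, -0.05, 0],
    [0.043, 0, -0.061, 0],
    [0.05, 0, -0.072, 0],
    [0.057, 0, -0.082, 0],
    [0.06, 0, -0.1, 0],
    [0.06, 0, -0.12, 0],
    [0.06, 0, -0.12, 0],
  ],
)

```text
time: 16.85
ee_pos: [0.4962, 0.1194, 0.245]
orientation: [-180.0, 0.2, -170.6]
ft_force: [0.4, 0.2, -1.3]
width: 0.0661
gripper_force: 6.0
```

apply_moves(
  motion=[
    [0, 0, 0, 0],
    [0, 0, 0, 0],
    [0, 0, -0.02, 0],
    [0, 0, -0.05, 0],
    [0, 0, -0.075, 0],
    [0, 0, -0.09, 0],
    [0, 0, -0.095, 0],
    [0, 0, -0.095, 0],
    [0, 0, -0.095, 0],
  ],
  force=3,
)

```text
time: 17.75
ee_pos: [0.4955, 0.1193, 0.3359]
orientation: [-180.0, -0.1, -170.6]
ft_force: [-1.0, 1.0, -1.1]
width: 0.0662
gripper_force: 3.0
```

```bash
python3 - <<'E'
from h import *
from station import r
s,m,im,mk,rim=tilt(r,'yellow','y2');print(rim,s['time'],s['ee_pos'],s['orientation'],s['width'],s['gripper_force'])
cv2.imwrite('pics/y2c.png',cv2.resize(im[140:330,150:360],(663,600),interpolation=2))
# fixed floor fit: upright/tilted predictions are compared on V profile
hsv=cv2.cvtColor(im,cv2.COLOR_BGR2HSV);u,v=map(int,rim[0])
print('col',[(y,int(hsv[y,u-10:u-5,2].mean())) for y in range(v-58,v+20,3)])
g=cv2.GaussianBlur(hsv[...,2],(0,0),1);k=np.zeros_like(g);cv2.ellipse(k,(rim[0],(rim[1][0]-10,rim[1][1]-10),rim[2]),255,-1)
for t in(150,190,225):
    b=((g>t)&(k>0)).astype(np.uint8)
    print(t,[(list(map(int,q)),list(map(float,p))) for q,p in blobs(b,150)])
E
```

```text
((256.60986328125, 243.84536743164062), (115.26107025146484, 119.58228302001953), 82.40167236328125) 17.75 [0.49546029 0.11930096 0.33593926] [-1.79998841e+02 -1.16351088e-01 -1.70593931e+02] 0.06623387625859196 2.9999670047254767
col [(185, 103), (188, 172), (191, 253), (194, 244), (197, 247), (200, 249), (203, 252), (206, 245), (209, 246), (212, 246), (215, 245), (218, 245), (221, 249), (224, 255), (227, 255), (230, 255), (233, 255), (236, 254), (239, 247), (242, 205), (245, 190), (248, 190), (251, 189), (254, 189), (257, 188), (260, 188)]
150 [([202, 191, 110, 106, 9215], [256.6, 243.8])]
190 [([202, 191, 109, 106, 4396], [262.2, 230.3])]
225 [([209, 191, 74, 51, 2465], [252.9, 215.1])]
```

```bash
python3 - <<'E'
from h import *
from station import r
m=r.camera_model('wrist');s=r.sense();im=cv2.imread('pics/y2.png');hsv=cv2.cvtColor(im,cv2.COLOR_BGR2HSV)
for row in(215,225,232): print(row,[(x,int(hsv[row,x-1:x+2,2].mean())) for x in range(205,310,3)])
q=proj(m,circ(np.array(s['ee_pos'])-[0,0,.06],.0212));print('upright floor',q.min(0),q.max(0))
for f in((254,214),(257,214),(250,214)): print(lean(m,s,(256.6,246.5),118.5,f)[2:])
E
```

```text
215 [(205, 160), (208, 241), (211, 247), (214, 188), (217, 180), (220, 181), (223, 205), (226, 244), (229, 245), (232, 245), (235, 245), (238, 245), (241, 245), (244, 245), (247, 245), (250, 245), (253, 245), (256, 245), (259, 245), (262, 245), (265, 245), (268, 245), (271, 245), (274, 248), (277, 248), (280, 244), (283, 204), (286, 194), (289, 184), (292, 182), (295, 182), (298, 181), (301, 184), (304, 232), (307, 233)]
225 [(205, 229), (208, 181), (211, 180), (214, 181), (217, 182), (220, 183), (223, 184), (226, 225), (229, 252), (232, 255), (235, 255), (238, 255), (241, 255), (244, 255), (247, 255), (250, 255), (253, 255), (256, 255), (259, 255), (262, 255), (265, 255), (268, 255), (271, 255), (274, 255), (277, 255), (280, 241), (283, 194), (286, 187), (289, 186), (292, 185), (295, 184), (298, 183), (301, 183), (304, 181), (307, 188)]
232 [(205, 183), (208, 180), (211, 181), (214, 182), (217, 183), (220, 184), (223, 184), (226, 185), (229, 199), (232, 240), (235, 246), (238, 254), (241, 255), (244, 255), (247, 255), (250, 255), (253, 255), (256, 255), (259, 255), (262, 255), (265, 255), (268, 255), (271, 255), (274, 253), (277, 216), (280, 214), (283, 214), (286, 206), (289, 187), (292, 185), (295, 185), (298, 184), (301, 182), (304, 182), (307, 182)]
upright floor [227.76639068 182.5962544 ] [285.59606409 237.2309382 ]
(array([-0.0001, -0.    ,  0.0003]), array([ 0.046,  0.033, -0.998]), np.float64(3.154323439715484))
(array([-0.0001, -0.    ,  0.0003]), array([ 0.046, -0.004, -0.999]), np.float64(2.5568974114004663))
(array([-0.0001, -0.    ,  0.0003]), array([ 0.045,  0.082, -0.996]), np.float64(5.305455611161138))
```

Yellow hangs about 3° off vertical. Carrying it over to the stack.

apply_moves(
  motion=[
    [-0.001, -0.01, 0, 0],
    [-0.003, -0.04, 0, 0],
    [-0.006, -0.08, 0, 0],
    [-0.009, -0.125, 0, 0],
    [-0.012, -0.17, 0, 0],
    [-0.015, -0.215, 0, 0],
    [-0.018, -0.26, 0, 0],
    [-0.021, -0.305, 0, 0],
    [-0.024, -0.345, 0, 0],
    [-0.026, -0.375, 0, 0],
    [-0.0275, -0.397, 0, 0],
    [-0.028, -0.4066, 0, 0],
  ],
)

```text
time: 19.0
ee_pos: [0.5894, -0.2796, 0.336]
orientation: [180.0, -0.1, -170.7]
ft_force: [-0.9, 0.8, -1.0]
width: 0.0662
gripper_force: 3.0
```

apply_moves(
  motion=[
    [0, 0, 0, 0],
    [0, 0, 0.005, 0],
    [0, 0, 0.015, 0],
    [0, 0, 0.03, 0],
    [0, 0, 0.045, 0],
    [0, 0, 0.055, 0],
    [0, 0, 0.06, 0],
    [0, 0, 0.06, 0],
    [0, 0, 0.06, 0],
    [0, 0, 0.06, 0],
  ],
)

```text
time: 20.0
ee_pos: [0.5899, -0.2772, 0.2781]
orientation: [-180.0, 0.1, -170.6]
ft_force: [0.1, 0.9, -1.5]
width: 0.0662
gripper_force: 3.0
```

```bash
python3 - <<'E'
from h import *
from station import r
s=r.sense();print(s['time'],s['ee_pos'],s['orientation'],s['width'],s['ft_force'])
a=r.snapshot('scene')[:,:,::-1][130:250,115:235].copy();b=r.snapshot('side')[:,:,::-1][140:260,230:350].copy()
cv2.imwrite('pics/v3.png',cv2.resize(np.hstack([a,b]),(800,400),interpolation=2))
for n,o in(('scene',(115,130)),('side',(230,140))):
    m=r.camera_model(n);print(n,((proj(m,[[.5918,-.2788,.144],[.5918,-.2788,.104]])-o)*400/120).round(1))
E
```

```text
20.0 [ 0.5899181  -0.27722011  0.27811441] [-1.79959533e+02  5.31559191e-02 -1.70587189e+02] 0.06617973842220969 [ 0.05999235  0.88158121 -1.45607733]
scene [[166.1 280.3]
 [175.2 311. ]]
side [[208.5 292.7]
 [205.1 330.2]]
```

View pics/v3.png

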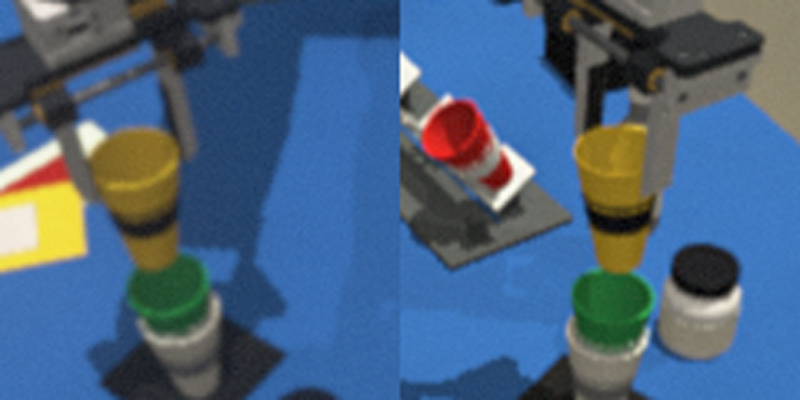

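The views show green seated upright in white, with its rim at (169,287) in scene and (612,300) in side. The yellow foot is centred just above it at (155,268) and (615,265). I'm lowering it gently.

apply_moves(
  motion=[
    [0, 0, 0.008, 0],
    [0, 0, 0.018, 0],
    [0, 0, 0.028, 0],
    [0, 0, 0.038, 0],
    [-0.001, -0.001, 0.048, 0],
    [-0.001, -0.001, 0.057, 0],
    [-0.002, -0.001, 0.064, 0],
    [-0.002, -0.002, 0.07, 0],
    [-0.002, -0.002, 0.075, 0],
    [-0.002, -0.002, 0.079, 0],
    [-0.002, -0.002, 0.08, 0],
    [-0.002, -0.002, 0.08, 0],
  ],
)

```text
time: 21.3
ee_pos: [0.5921, -0.2788, 0.1974]
orientation: [-180.0, 0.0, -170.6]
ft_force: [0.7, -1.0, -0.6]
width: 0.066
gripper_force: 3.0
```

```bash
python3 - <<'E'
from h import *
from station import r
s,m,im,mk,rim=tilt(r,'yellow','y3');print(rim,s['time'],s['ee_pos'],s['width'],s['ft_force'])
# green rim (z=.144) outer arc seen beyond the yellow rim
g=mask(im,'green',80,25)>0;pts=[]
for y in range(175,235):
    x=np.where(g[y,180:330])[0]
    if len(x)>2: pts+= [(180+x[0],y),(180+x[-1],y)]
for x in range(195,320):
    y=np.where(g[150:235,x])[0]
    if len(y)>1: pts.append((x,150+y[0]))
if pts:
    P=plane(m,pts,.144)[:,:2];f=least_squares(lambda c:np.hypot(*(P-c).T)-.033,[.592,-.279],loss='soft_l1',f_scale=.0005);print(f.x,len(P),np.median(abs(f.fun)))
E
```

```text
((256.5744323730469, 242.9394073486328), (118.29524230957031, 120.26809692382812), 141.40008544921875) 21.3 [ 0.59208455 -0.27883273  0.1974052 ] 0.06597657131977072 [ 0.65625499 -0.96539236 -0.56690145]
[ 0.59313382 -0.27867392] 148 0.000423889683333626
```

Centred to within about 1 mm. Lowering the last 12 mm, releasing and retreating.

apply_moves(
  motion=[
    [0, 0, 0.003, 0],
    [0, 0, 0.006, 0],
    [0, 0, 0.009, 0],
    [-0.001, 0, 0.011, 0],
    [-0.001, 0, 0.0125, 0],
    [-0.001, 0, 0.0125, 0],
    [-0.001, 0, 0.0125, 0],
  ],
)

```text
time: 22.05
ee_pos: [0.5931, -0.2787, 0.1849]
orientation: [180.0, 0.0, -170.6]
ft_force: [-0.5, -0.0, -0.8]
width: 0.066
gripper_force: 3.0
```

apply_moves(
  motion=[
    [0, 0, 0, 0],
    [0, 0, 0, 0],
    [0, 0, 0, 0],
    [0, 0, 0, 0],
    [0, 0, 0, 0],
    [0, 0, 0, 0],
    [0, 0, 0, 0],
  ],
  jaw=1,
)

```text
time: 22.75
ee_pos: [0.593, -0.2787, 0.1849]
orientation: [-180.0, 0.0, -170.6]
ft_force: [0.1, -0.1, 0.3]
width: 0.0941
gripper_force: 0.0
```

apply_moves(
  motion=[
    [0, 0, -0.02, 0],
    [0, 0, -0.05, 0],
    [0, 0, -0.09, 0],
    [0, 0, -0.12, 0],
    [0, 0, -0.14, 0],
    [0, 0, -0.15, 0],
    [0, 0, -0.15, 0],
    [0, 0, -0.15, 0],
    [0, 0, -0.15, 0],
    [0, 0, -0.15, 0],
  ],
)

```text
time: 23.75
ee_pos: [0.5929, -0.2786, 0.3338]
orientation: [179.9, -0.1, -170.6]
ft_force: [-0.3, 0.3, -0.5]
width: 0.094
gripper_force: 0.0
```

```bash
python3 - <<'E'
from h import *
from station import r
s,m,im,mk,rim=tilt(r,'yellow','y4');print(rim,s['time'],s['ee_pos'],s['width'],s['ft_force'])
e,dd=ray(m,[rim[0]]);Rc=R.from_euler('xyz',m['attitude'],degrees=True).as_matrix()
print('rim z=.184',plane(m,[rim[0]],.184)[0],'by size',e+dd[0]*(m['fx']*.066/rim[1][1])/(dd[0]@-Rc[:,2]))
c=plane(m,[rim[0]],.184)[0]
for z,rad in((.184,.033),(.124,.0212),(.144,.033)):
    q=proj(m,circ([c[0],c[1],z],rad));print(z,q.min(0).round(1),q.max(0).round(1))
cn=np.argwhere(mk);print('mask rows/cols',cn.min(0),cn.max(0))
hsv=cv2.cvtColor(im,cv2.COLOR_BGR2HSV);u=int(rim[0][0])
print('col',[(y,int(hsv[y,u-2:u+3,2].mean())) for y in range(135,215,2)])
print('row',[(x,int(hsv[166:171,x,2].mean())) for x in range(225,305,2)])
g=np.argwhere(mask(im,'green',80,25)[120:230,210:320]>0)
if len(g): print('green',g.min(0)+[120,210],g.max(0)+[120,210])
for n in('scene','side'):
    mm=r.camera_model(n);I=r.snapshot(n)[:,:,::-1].copy()
    p=proj(mm,[[c[0],c[1],.184]])[0]
    for col in('yellow','green'): print(n,p.round(1),col,[(list(map(int,q)),list(map(float,t))) for q,t in blobs(mask(I,col)) if abs(t[0]-p[0])<25 and abs(t[1]-p[1])<40])
E
```

```text
((253.53330993652344, 179.24819946289062), (64.13117218017578, 65.3802261352539), 99.40202331542969) 23.75 [ 0.59294616 -0.27862368  0.33379354] 0.09401583819086642 [-0.32915433  0.34782203 -0.53364001]
rim z=.184 [ 0.59220613 -0.28180652  0.184     ] by size [ 0.59315295 -0.28168791  0.1801733 ]
0.184 [220.4 146.2] [286.6 210.5]
0.124 [235.9 148.9] [272.  184.3]
0.144 [224.3 140.9] [283.4 198.8]
mask rows/cols [148 221] [211 286]
col [(135, 64), (137, 94), (139, 231), (141, 184), (143, 179), (145, 136), (147, 156), (149, 246), (151, 243), (153, 244), (155, 252), (157, 255), (159, 255), (161, 255), (163, 255), (165, 255), (167, 255), (169, 255), (171, 255), (173, 255), (175, 255), (177, 255), (179, 255), (181, 255), (183, 255), (185, 253), (187, 203), (189, 199), (191, 198), (193, 196), (195, 189), (197, 188), (199, 188), (201, 187), (203, 187), (205, 187), (207, 186), (209, 237), (211, 251), (213, 230)]
row [(225, 241), (227, 186), (229, 193), (231, 202), (233, 202), (235, 218), (237, 255), (239, 255), (241, 255), (243, 255), (245, 255), (247, 255), (249, 255), (251, 255), (253, 255), (255, 255), (257, 255), (259, 255), (261, 255), (263, 255), (265, 255), (267, 255), (269, 255), (271, 255), (273, 226), (275, 223), (277, 219), (279, 204), (281, 224), (283, 233), (285, 179), (287, 83), (289, 80), (291, 89), (293, 108), (295, 122), (297, 146), (299, 167), (301, 187), (303, 210)]
green [143 233] [172 286]
scene [160.9 204.8] yellow [([150, 197, 24, 26, 500], [162.2, 208.9])]
scene [160.9 204.8] green [([155, 210, 23, 19, 122], [168.7, 222.6])]
side [294.3 216.6] yellow [([283, 208, 25, 28, 544], [294.8, 221.3])]
side [294.3 216.6] green [([282, 225, 24, 19, 176], [292.1, 236.8])]
```

```bash
python3 -c "
from station import r
print(r.sign_off())"
```

```text
the job is handed in; nothing more can be done
None
```

I nested the green cup in the white one and the yellow in the green, released both, and handed the job in at about 24 s; the last wrist view fits both seated upright, but sign-off gave no verdict.

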